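# Gauge the gap of a sprung bench clamp with a taper gauge

## Task

Slide the transport lock of the bench clamp by its upright grip fully to its end stop, so that the gap between the two jaws is uncovered. Then draw the taper gauge upright out of its stand and slide its blade straight down between the jaws, gently, until it drags snugly on both of them, letting them give no more than a few millimetres, and finish while still holding the gauge by its handle at that depth. Do not push the other things on the desk about.

Things in the scene. Friction and masses are not known exactly. Their poses are not given: they have to be found in the camera images.
- clamp: Grey bench clamp, fixed; base 110 (x) x 125 (y) x 12 mm, turned up to 0.35 rad, left or right of the stand. Origin on the desk under the rear jaw's inner face at rest; z up. The gap between the jaws is a slot along the clamp's y (y = -42 to +18 mm); the jaws press along x. Jaw tops are 80 mm above the desk; the gap is free down to the base plate's top at 12 mm.
- jaw_rear: Rear steel jaw (farther from the robot), plate 14 x 60 x 67 mm. Origin: on its inner face, mid-length, 75 mm above the desk; above that the edge is bevelled back 4 mm, so the blade touches at the origin's height. Axes as the clamp's. Slides away from the gap (clamp +x) up to 12 mm against a spring: 2 N preload + 1.3 N per mm; springs back.
- jaw_front: Front steel jaw (nearer the robot), mirror image of the rear one, same spring, slides away to clamp -x. Origin on its inner face as for the rear jaw: the distance between the two origins is the gap's width, 5.5 to 7.5 mm, different each time; the blade goes down midway between them.
- lock (a joint): Transport lock: flat steel bar 20 x 92 x 5 mm lying over the jaw tops (81 to 86 mm above the desk). Value = travel in m along the clamp's +y: 0 gap covered, 0.050 end stop, gap uncovered (the bar's end is then 22 mm past the jaws' mid-length). Starts at 0 to 0.010. Stays where left; sliding takes 1.5 to 2 N.
- lock_grip (a point): Top centre of the lock's upright black grip: block 14 (clamp x) x 18 (clamp y) x 28 mm high, standing on the bar, its top 114 mm above the desk; free room on both x sides down to the bar.
- stand: Plain grey block 60 x 66 x 85 mm with an upright pocket, fixed to the desk. Origin: under its centre; axes as the gauge's when it stands in the pocket. Turned up to 0.5 rad.
- gauge: Taper gauge, 125 mm tall, 0.08 to 0.17 kg, upright in the stand. Steel blade pointing down, 20 mm wide (y), thickness (x) growing evenly from 3 mm at the tip to 15 mm 75 mm above it; then a black handle 16 (x) x 32 (y) x 50 mm, 75 to 125 mm above the tip, resting on the stand's rim, so 85 to 135 mm above the desk at the start. Origin: centre of the tip; z up to the handle.
- grease_jar: Bystander, leave alone: jar 55 mm across, 50 mm high, red lid. Origin under its centre.
- tape_roll: Bystander, leave alone: roll of masking tape, 100 mm across, 26 mm high. Origin under its centre.
- drill_box: Bystander, leave alone: open box of drill bits, 79 x 105 x 53 mm. Origin under its centre.
Things that resemble listed ones, but are neither listed nor needed, are in the scene too. Leave any yellow look-alike of the gauge alone.

How it is judged:
By the outcome, as a careful person would: the job done as asked, in the order asked, and still so for the second after the job is handed in, while the arm keeps its last pose, push and grip.
It also fails if it takes over 48 s, if anything falls off the work surface, if the arm or the gripper's body presses on something with over 40 N, if the wrist force passes 120 N, or if a joint passes its speed limit or range.

## Robot

A 6-joint arm with a two-finger parallel gripper is mounted at the origin on a cart in front of the work surface, level with it; the furniture and walls round the work are solid. World frame = base frame: x ahead of the robot, y to its left, z up, the work surface at z = 0. Lengths are in m, angles in rad, forces in N, time in s.
With the tool pointing down it reaches from about 0.375 to 0.9 m from the base axis. Payload 3.1 kg.
Tool frame: the origin (TCP) lies between the finger pads; the fingertips stand manip.finger_overhang ahead of it and the grasp point (between the pads) lies 5 mm behind it (manip.finger_overhang is the distance from the TCP to the fingertips, in m); z points along the fingers, y is the line along which they close (so a half turn about z gives the same grasp; the last joint's range is limited). The gripper opens to 85 mm and grips with 20 to 120 N. Pads are 22 mm wide; open, the fingers measure 114 mm over their backs; the gripper's body (76 mm by 85 mm) begins 54 mm behind the grasp point. The pads swing forward as they close: fully open they stand 13 mm farther back than shut.
Start: joints at [-1.526, 0.527, 1.433, -0, 1.181, -0.178], TCP at [0.139, -0.609, 0.245] pointing down, gripper open.
Joint ranges: [-3.08, 3.08], [-0.75, 2.2], [0.22, 2.44], [-1.43, 4.57], [0, 2.65], [-2.85, 2.85]. Speed limits (rad/s): [2.79, 2.79, 3.14, 3.14, 3.14, 3.14].

## Interface

Orientations are given as a unit quaternion [x, y, z, w].
In Python, from station import manip gives the robot as it stands.
- The arm moves only by the tool drive_tool, never from a script. Its argument "plan" is a list of rows, each a list of 7 numbers: the shift along the tool's x, y, z in m, then the turn, a rotation vector about the tool's x, y, z in degrees, then the opening, from -1 (shut) to 1 (fully open). In form: [[x, y, z, wx, wy, wz, gripper], ...]. A call has 1 to 10 rows; each row shifts and turns the commanded pose from where the row before left it, along the tool's axes as they then stand; what a row does not reach is not made up. A row lasts 1/10 s, in which the tool goes at most 50 mm and 8.59 degrees, less where a joint would pass 70% of its speed; a pose out of reach is approached as far as the arm can. A call is refused whole if a number of a shift passes 0.05 or a number of a turn 8.59, either way. A call with a gripper value outside its range is refused whole. The fingers move at their own pace and stop on an object; "newtons" is the grip in N (left out, the last holds). Time passes only in rows, so rows that do not move let the fingers close. It gives the time, the measured TCP pose, the force, the opening and the grip force at its end, in the units of the state.
- manip.sense(): the state, without advancing time (a new reading comes with each control period).
- manip.snapshot(name): name is "side" or "top"; returns a dict with "image" (400x640x3 uint8, red, green, blue), "z_map" (400x640 float32, m along the optical axis (not along the pixel's ray), 0 where there is no reading), "fov_y" (degrees; the focal length in pixels is half the picture's height over the tangent of half this angle, whatever the lens; pixels are square), "cx", "cy" (the principal point, pixels), "extrinsics" (4x4, takes a point from camera to world coordinates). Camera axes: x right, y up, looking along -z (the intrinsics and any distortion apply to the point x, -y, -z); pixel columns grow to the right and rows downward; lengths in m; the calibration is good to about 2 mm. A picture is of the moment at which its call begins.
- manip.sign_off(): hands the job in; it is judged then, once.
The state is a dict: "t": time; "q": joint angles; "qd": joint speeds; "tau": joint torques, N m; "tcp_pos": TCP position; "tool_rot": TCP orientation; "force": force on the tool from outside, world axes, zero at the start; "ft_torque": the same for the moment, N m; "finger_gap": opening from 0.0 (shut) to 1.0 (fully open); "gripper_force": force on a finger pad.
Only numpy, scipy, OpenCV 4.12 (cv2) and the standard library are available. Lean on these libraries where they do the work, as an engineer would, in place of code of your own. Each camera call takes 0.05 s, during which the arm holds its last target. There are 200 camera calls.

## Working session

There is one attempt and no reset: what is moved stays moved. The work goes in short steps, Python scripts to look and compute and a tool call to move; the robot and the scene stay as the last step left them, time stands still between calls to the robot, and variables do not carry over. Pictures are saved under pics/ and viewed, at most 10 in all, crops included, and the job is handed in when it is done.

Besides the shell and the picture viewer there is one more tool, called after "Call:" in YAML: its name, and indented under it one key for each argument. drive_tool: Moves the arm, as the interface text tells. Its arguments: {"type":"object","properties":{"plan":{"type":"array"},"newtons":{"type":"number"}},"required":["plan"]}

```bash
mkdir -p pics; cat > h.py <<'E'
import numpy as np, cv2, json
from station import manip
def snap(n):
    d=manip.snapshot(n); f=200/np.tan(np.radians(d["fov_y"])/2)
    return d,f
def pts(d,f):
    z=d["z_map"]; v,u=np.mgrid[0:400,0:640]
    P=np.stack([(u-d["cx"])/f*z,-(v-d["cy"])/f*z,-z,np.ones_like(z)],-1)@np.array(d["extrinsics"]).T
    P[z==0]=np.nan
    return P[...,:3]
E
python3 - <<'E'
from h import *
print(manip.finger_overhang, manip.sense())
for n in("top","side"):
    d,f=snap(n); print(n,f,d["cx"],d["cy"],[k for k in d]); print(np.round(d["extrinsics"],3))
    cv2.imwrite(f"pics/{n}0.png",d["image"][...,::-1]); np.savez(f"{n}0.npz",P=pts(d,f),im=d["image"])
E
```

```text
0.014 {'t': 0.0, 'q': array([-1.52547527e+00,  5.28446243e-01,  1.43390739e+00, -1.12831327e-05,
        1.18139576e+00, -1.78472596e-01]), 'qd': array([ 9.24831021e-04,  7.34273700e-04, -4.44060567e-04,  9.08282227e-05,
        2.14699582e-04, -2.68740788e-04]), 'tau': array([-2.67959251e-03, -4.42357743e+01, -1.78023612e+01, -5.23277304e-04,
        8.36906140e-03, -9.43153054e-06]), 'tcp_pos': array([ 0.13871726, -0.60870638,  0.24434421]), 'tool_rot': array([ 9.93745262e-01,  1.11665536e-01,  6.65347989e-05, -1.07632605e-03]), 'force': array([0.49131634, 0.3917415 , 0.04958565]), 'ft_torque': array([ 0.07222324, -0.01813754,  0.00231517]), 'gripper_force': 0.0, 'finger_gap': 1.000322483330427}
top 412.01983658161913 326.8028660185054 201.1111470129306 ['image', 'z_map', 'fov_y', 'cx', 'cy', 'extrinsics']
[[ 0.068  0.977 -0.204  0.404]
 [-0.998  0.066 -0.018  0.027]
 [-0.004  0.204  0.979  1.022]
 [ 0.     0.     0.     1.   ]]
side 453.8976421266981 321.4662800031927 198.4772714827257 ['image', 'z_map', 'fov_y', 'cx', 'cy', 'extrinsics']
[[-0.995  0.026 -0.098  0.494]
 [-0.101 -0.397  0.912  0.84 ]
 [-0.015  0.917  0.398  0.431]
 [ 0.     0.     0.     1.   ]]
```

View pics/top0.png

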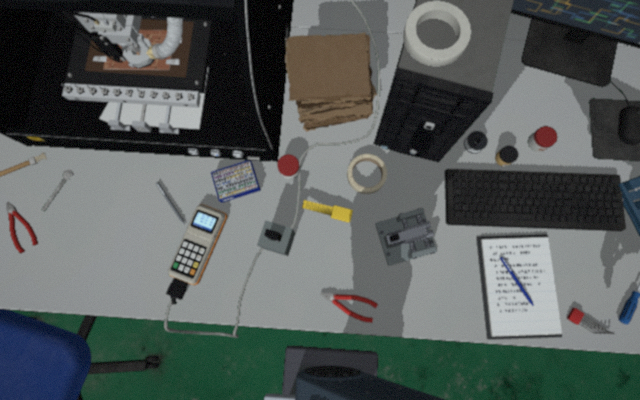

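View pics/side0.png

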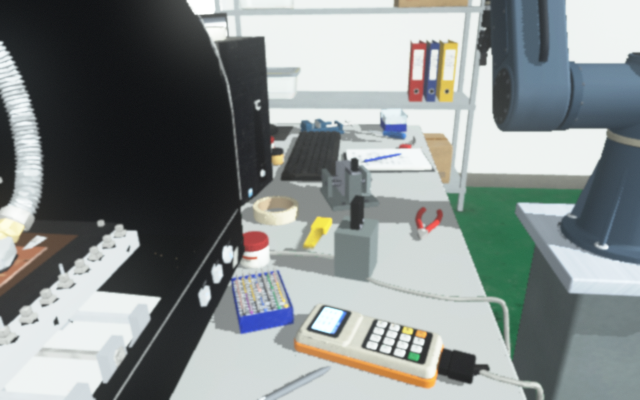

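Top view: the stand with the black-handled gauge is at about (275,237), and the clamp is at (407,238). Candidates for the gauge are the black handle in the stand (274,236) and the yellow look-alike lying on the desk (327,211). I choose the one in the stand. The grip candidate is the dark block on the clamp's bar (~(395,240)). The crop below should confirm both.

```bash
python3 - <<'E'
from h import *
d=np.load("top0.npz");P,im=d["P"],d["im"]
a=cv2.resize(im[205:270,365:445],None,fx=6,fy=6,interpolation=cv2.INTER_NEAREST)
b=cv2.resize(im[215:260,250:300],None,fx=6,fy=6,interpolation=cv2.INTER_NEAREST)
c=np.zeros((390,790,3),np.uint8);c[:,:480]=a;c[:270,490:790]=b
cv2.imwrite("pics/crop.png",c[...,::-1])
s=np.load("side0.npz");Q,sm=s["P"],s["im"]
e=cv2.resize(sm[145:290,310:390],None,fx=4,fy=4,interpolation=cv2.INTER_NEAREST)
cv2.imwrite("pics/crop2.png",e[...,::-1])
def rep(name,P,im,box,zlo,zhi,dark=None):
    u0,u1,v0,v1=box;p=P[v0:v1,u0:u1].reshape(-1,3);g=im[v0:v1,u0:u1].reshape(-1,3).max(1)
    m=(p[:,2]>zlo)&(p[:,2]<zhi)
    if dark:m&=g<dark
    x=p[m]
    if len(x)<3: print(name,len(x));return
    r=cv2.minAreaRect((x[:,:2]*1000).astype(np.float32))
    print(name,len(x),"mean",x.mean(0).round(4),"rect",np.round(r[0],1),np.round(r[1],1),round(r[2],1))
for n,PP,ii,cb,sb in(("top",P,im,(365,445,200,270),(250,300,215,260)),("side",Q,sm,(315,380,145,212),(328,385,190,285))):
    rep(n+" clamp base",PP,ii,cb,.006,.2);rep(n+" jaws",PP,ii,cb,.074,.083);rep(n+" bar",PP,ii,cb,.0835,.09);rep(n+" grip top",PP,ii,cb,.107,.125);rep(n+" grip",PP,ii,cb,.095,.125)
    rep(n+" stand",PP,ii,sb,.078,.092);rep(n+" handle",PP,ii,sb,.1,.15);rep(n+" handletop",PP,ii,sb,.128,.145)
E
```

```text
top clamp base 2350 mean [ 0.5334 -0.1483  0.0425] rect [ 539.6 -133.5] [130.3 160.5] 19.9
top jaws 229 mean [ 0.5418 -0.1704  0.0796] rect [ 535.5 -149.8] [ 33.9 107.9] 19.5
top bar 307 mean [ 0.5328 -0.1428  0.086 ] rect [ 532.2 -141.5] [29.1 92.1] 18.5
top grip top 53 mean [ 0.5216 -0.1112  0.113 ] rect [ 521.7 -111.8] [13.9 18.3] 17.2
top grip 61 mean [ 0.5212 -0.1106  0.1116] rect [ 521.9 -111.7] [14.  18.7] 20.0
top stand 621 mean [0.5068 0.1572 0.0845] rect [508.1 158.5] [66.8 60.1] 77.2
top handle 137 mean [0.5069 0.1569 0.1303] rect [508.1 158.5] [32.4 15.9] 77.6
top handletop 112 mean [0.5079 0.1581 0.1338] rect [508.2 158.6] [32.2 15.9] 77.5
side clamp base 3291 mean [ 0.5466 -0.2097  0.0401] rect [ 522.8 -194.7] [196.3 740.5] 6.5
side jaws 115 mean [ 0.5408 -0.1362  0.0784] rect [ 538.3 -149.7] [ 32. 110.] 19.0
side bar 123 mean [ 0.534  -0.1339  0.0858] rect [ 534.1 -141.6] [28.4 95.5] 18.5
side grip top 94 mean [0.5131 0.0648 0.1171] rect [514.4  28.5] [ 20.2 294.4] 2.3
side grip 131 mean [0.5158 0.0167 0.1127] rect [514.4  28.5] [ 20.2 294.4] 2.3
side stand 693 mean [0.5091 0.1688 0.0844] rect [509.6 158.1] [69.7 60.8] 77.4
side handle 329 mean [0.5093 0.1672 0.1209] rect [509.4 159.9] [33.3 16.9] 73.4
side handletop 121 mean [0.5093 0.1635 0.1334] rect [509.4 159.8] [32.9 15.6] 77.0
```

View pics/crop.png

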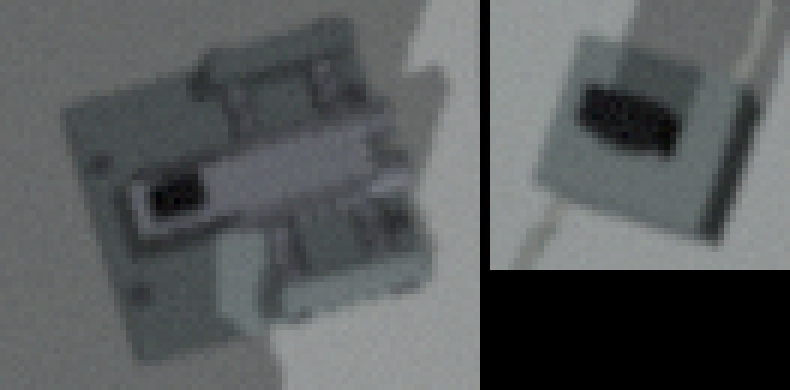

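View pics/crop2.png

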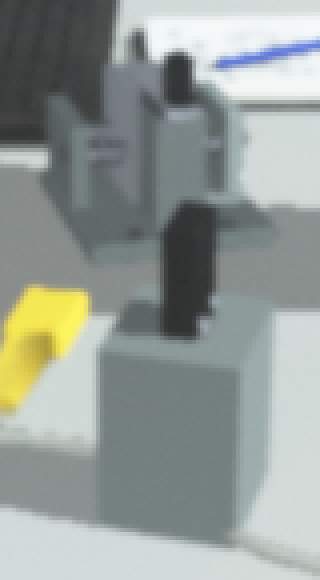

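The crop confirms the choices: black grip on the lock bar's left end (top px ~(394,238)), and black handle in the grey stand's pocket (top px ~(273,235)). The clamp yaw is about +19° and the gauge yaw about -12.5°. Moving over the grip now.

Call:
drive_tool:
  plan:
    - [0.03,-0.025,0.002,0,0,0,1]
    - [0.03,-0.025,0.002,0,0,0,1]
    - [0.03,-0.025,0.002,0,0,0,1]
    - [0.03,-0.025,0.002,0,0,0,1]
    - [0.03,-0.025,0.002,0,0,0,1]
    - [0.03,-0.025,0.002,0,0,0,1]
    - [0.03,-0.025,0.002,0,0,0,1]
    - [0.03,-0.025,0.002,0,0,0,1]
    - [0.03,-0.025,0.002,0,0,0,1]
    - [0.03,-0.025,0.002,0,0,0,1]

```text
t: 1.1
tcp_pos: [0.3764, -0.2975, 0.225]
tool_rot: [0.994, 0.112, -0.0, -0.0]
force: [0.6, -0.2, 0.0]
finger_gap: 1.003
gripper_force: 0.0
```

Call:
drive_tool:
  plan:
    - [0.03,-0.025,0.002,0,0,0,0.2]
    - [0.03,-0.025,0.002,0,0,0,0.2]
    - [0.03,-0.025,0.002,0,0,0,0.2]
    - [0.03,-0.025,0.002,0,0,0,0.2]
    - [0.03,-0.025,0.002,0,0,0,0.2]
    - [0.03,-0.025,0.002,0,0,0,0.2]
    - [0,0,0,0,0,-8,0.2]
    - [0,0,0,0,0,-8,0.2]
    - [0,0,0,0,0,-8,0.2]
    - [0,0,0,0,0,-8,0.2]

```text
t: 2.1
tcp_pos: [0.5178, -0.1124, 0.2129]
tool_rot: [0.923, 0.384, -0.0, -0.0]
force: [-0.5, -0.7, 0.8]
finger_gap: 0.604
gripper_force: 0.0
```

Call:
drive_tool:
  plan:
    - [0,0,0,0,0,-8,0.2]
    - [0,0,0,0,0,-8,0.2]
    - [0,0,0,0,0,-8,0.2]
    - [0,0,0,0,0,-8,0.2]
    - [0,0,0,0,0,-8,0.2]
    - [0,0,0,0,0,-8,0.2]
    - [0,0,0,0,0,-8,0.2]
    - [0,0,0,0,0,-8,0.2]
    - [0,0,0,0,0,0,0.2]
    - [0,0,0,0,0,0,0.2]

```text
t: 3.1
tcp_pos: [0.5178, -0.1127, 0.2131]
tool_rot: [0.583, 0.812, -0.0, -0.0]
force: [0.1, 0.3, -0.7]
finger_gap: 0.596
gripper_force: 0.0
```

```bash
cat >> h.py <<'E'
from scipy.spatial.transform import Rotation as R
def go(target,phi):
    s=manip.sense();r=R.from_quat(s["tool_rot"]);p=s["tcp_pos"]
    c,k=np.cos(np.radians(phi)),np.sin(np.radians(phi))
    T=R.from_matrix(np.array([[c,k,0],[k,-c,0],[0,0,-1.]]))
    print("t",round(s["t"],2),"pos",p.round(4),"phi",np.degrees(np.arctan2(*r.as_matrix()[1::-1,0])).round(2),"F",s["force"].round(2),"gap",round(s["finger_gap"],3),"gf",s["gripper_force"])
    print("shift tool mm",(r.inv().apply(np.array(target)-p)*1000).round(2),"turn deg",np.degrees((r.inv()*T).as_rotvec()).round(2))
E
python3 - <<'E'
from h import *
d=np.load("top0.npz");P=d["P"]
# angles + heights on clamp
p=P[200:270,365:445].reshape(-1,3)
th=np.radians(19);ex=np.array([np.cos(th),np.sin(th)]);ey=np.array([-np.sin(th),np.cos(th)])
m=p[:,2]>.05
q=p[m];l=np.c_[(q[:,:2]-[.5217,-.1118])@ex,(q[:,:2]-[.5217,-.1118])@ey,q[:,2]]*1000
for a in range(-60,61,10):
    s=l[(abs(l[:,0]-a)<5)]
    print(a,[int(s[abs(s[:,1]-b)<5,2].max()) if (abs(s[:,1]-b)<5).any() else 0 for b in range(-90,60,10)])
go([.5217,-.1118,.20],109)
E
```

```text
-60 [0, 0, 0, 0, 0, 0, 0, 0, 0, 0, 0, 0, 0, 0, 0]
-50 [66, 67, 66, 64, 68, 66, 64, 0, 0, 0, 0, 0, 0, 0, 0]
-40 [65, 66, 66, 65, 66, 65, 61, 0, 0, 0, 0, 0, 0, 0, 0]
-30 [0, 50, 0, 0, 0, 0, 0, 0, 0, 0, 0, 0, 0, 0, 0]
-20 [81, 81, 80, 79, 81, 79, 70, 0, 0, 0, 0, 0, 0, 0, 0]
-10 [81, 88, 89, 87, 87, 86, 89, 87, 112, 116, 111, 0, 0, 0, 0]
0 [78, 87, 88, 88, 89, 89, 87, 88, 115, 117, 115, 0, 0, 0, 0]
10 [83, 87, 89, 88, 89, 88, 88, 87, 113, 113, 111, 0, 0, 0, 0]
20 [81, 80, 79, 80, 80, 82, 78, 0, 0, 0, 0, 0, 0, 0, 0]
30 [0, 0, 0, 0, 0, 50, 0, 0, 0, 0, 0, 0, 0, 0, 0]
40 [63, 64, 67, 67, 63, 65, 62, 0, 0, 0, 0, 0, 0, 0, 0]
50 [68, 67, 66, 67, 65, 64, 64, 0, 0, 0, 0, 0, 0, 0, 0]
60 [0, 0, 0, 0, 0, 0, 0, 0, 0, 0, 0, 0, 0, 0, 0]
t 3.1 pos [ 0.5178 -0.1127  0.2131] phi 108.66 F [ 0.14  0.3  -0.68] gap 0.596 gf 0.0
shift tool mm [-0.37  4.01 13.08] turn deg [-0.03 -0.03 -0.34]
```

Call:
drive_tool:
  plan:
    - [0,0.004,0.013,0,0,0,0.2]
    - [0,0,0.02,0,0,0,0.2]
    - [0,0,0.02,0,0,0,0.2]
    - [0,0,0.02,0,0,0,0.2]
    - [0,0,0.015,0,0,0,0.2]
    - [0,0,0.01,0,0,0,0.2]
    - [0,0,0.01,0,0,0,0.2]
    - [0,0,0,0,0,0,0.2]
    - [0,0,0,0,0,0,-1]
    - [0,0,0,0,0,0,-1]
  newtons: 25

```text
t: 4.1
tcp_pos: [0.5223, -0.1118, 0.1059]
tool_rot: [0.582, 0.813, 0.0, 0.001]
force: [-0.2, -0.1, 0.3]
finger_gap: 0.267
gripper_force: 0.0
```

Call:
drive_tool:
  plan:
    - [0,0,0,0,0,0,-1]
    - [0,0,0,0,0,0,-1]
    - [0,0,0,0,0,0,-1]
    - [0,0,0,0,0,0,-1]

```text
t: 4.5
tcp_pos: [0.5229, -0.1118, 0.1061]
tool_rot: [0.582, 0.813, 0.0, 0.001]
force: [2.9, 0.9, 4.7]
finger_gap: 0.157
gripper_force: 29.3
```

Call:
drive_tool:
  plan:
    - [0.005,0,0,0,0,0,-1]
    - [0.005,0,0,0,0,0,-1]
    - [0.005,0,0,0,0,0,-1]
    - [0.005,0,0,0,0,0,-1]
    - [0.005,0,0,0,0,0,-1]
    - [0.005,0,0,0,0,0,-1]
    - [0.004,0,0,0,0,0,-1]
    - [0.003,0,0,0,0,0,-1]

```text
t: 5.3
tcp_pos: [0.5105, -0.0768, 0.1061]
tool_rot: [0.582, 0.813, 0.0, 0.001]
force: [1.8, -1.0, 5.2]
finger_gap: 0.157
gripper_force: 29.5
```

Call:
drive_tool:
  plan:
    - [0.002,0,0,0,0,0,-1]
    - [0.002,0,0,0,0,0,-1]

```text
t: 5.5
tcp_pos: [0.5093, -0.0731, 0.1061]
tool_rot: [0.582, 0.813, -0.0, 0.001]
force: [1.8, -1.7, 6.3]
finger_gap: 0.159
gripper_force: 29.5
```

Call:
drive_tool:
  plan:
    - [0.002,0,0,0,0,0,-1]
    - [0.001,0,0,0,0,0,-1]

```text
t: 5.7
tcp_pos: [0.5089, -0.0719, 0.1061]
tool_rot: [0.581, 0.814, -0.001, 0.003]
force: [0.5, -9.1, 3.9]
finger_gap: 0.161
gripper_force: 29.1
```

Call:
drive_tool:
  plan:
    - [0.001,0,0,0,0,0,-1]
    - [0.0,0,0,0,0,0,-1]

```text
t: 5.9
tcp_pos: [0.5089, -0.0719, 0.1061]
tool_rot: [0.581, 0.814, -0.001, 0.003]
force: [0.8, -8.7, 4.5]
finger_gap: 0.154
gripper_force: 29.1
```

Call:
drive_tool:
  plan:
    - [0,0,0,0,0,0,0]
    - [0,0,0,0,0,0,0.0]
    - [0,0,0,0,0,0,0.0]
    - [0,0,-0.005,0,0,0,0.0]
    - [0,0,-0.02,0,0,0,0.0]
    - [0,0,-0.03,0,0,0,0.0]
    - [0,0,-0.03,0,0,0,0.0]
    - [0,0,-0.03,0,0,0,0.0]
    - [0,0,-0.03,0,0,0,0.2]
    - [-0.02,0.0,0,0,0,8,0.2]

```text
t: 6.9
tcp_pos: [0.5147, -0.0866, 0.2546]
tool_rot: [0.638, 0.77, 0.001, 0.003]
force: [0.9, -0.2, -0.2]
finger_gap: 0.599
gripper_force: 0.0
```

```bash
python3 - <<'E'
from h import *
for n in("top",):
    d,f=snap(n);cv2.imwrite("pics/t1.png",cv2.resize(d["image"][190:280,350:460],None,fx=6,fy=6)[...,::-1])
    s=manip.sense();print(s["force"])
go([.5085,.159,.235],77.5)
E
```

```text
[ 1.65420733 -2.29728437 -0.3615739 ]
t 6.95 pos [ 0.5162 -0.0904  0.2531] phi 100.34 F [ 1.65 -2.3  -0.36] gap 0.6 gf 0.0
shift tool mm [246.88  37.1   16.96] turn deg [ 0.4   0.25 22.84]
```

View pics/t1.png

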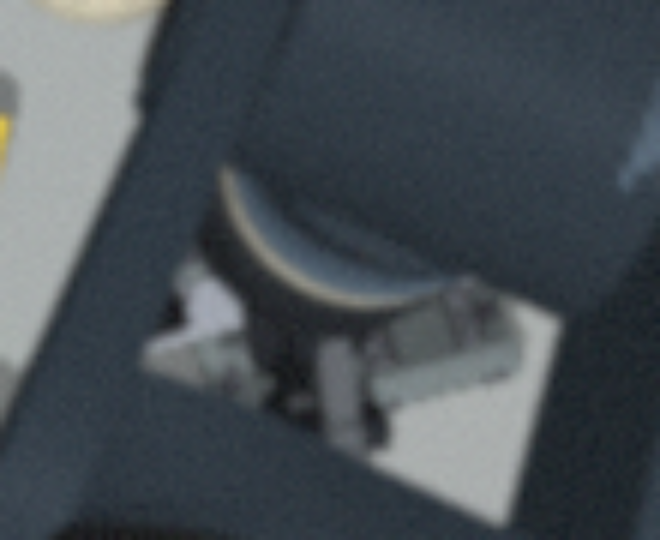

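The arm hides most of the clamp in this picture; only the jaws' right part shows, near crop (430,350). I'll check the lock once the arm is over the stand.

Call:
drive_tool:
  plan:
    - [0.025,0.004,0,0,0,0,0.2]
    - [0.025,0.004,0,0,0,0,0.2]
    - [0.025,0.004,0,0,0,0,0.2]
    - [0.025,0.004,0,0,0,0,0.2]
    - [0.025,0.004,0,0,0,0,0.2]
    - [0.025,0.004,0.002,0,0,0,0.2]
    - [0.025,0.004,0.003,0,0,0,0.2]
    - [0.025,0.004,0.004,0,0,0,0.2]
    - [0.025,0.003,0.004,0,0,0,0.2]
    - [0.022,0.002,0.004,0.0,0.0,0,0.2]

```text
t: 7.95
tcp_pos: [0.5025, 0.1631, 0.2327]
tool_rot: [0.636, 0.771, -0.001, -0.001]
force: [1.5, 0.9, 0.0]
finger_gap: 0.597
gripper_force: 0.0
```

Call:
drive_tool:
  plan:
    - [0,0,0,0,0,7.6,0.2]
    - [0,0,0,0,0,7.6,0.2]
    - [0,0,0,0.4,0.2,7.6,0.2]
    - [0,0,0,0,0,0,0.2]
    - [0,0,0,0,0,0,0.2]

```text
t: 8.45
tcp_pos: [0.5031, 0.1618, 0.233]
tool_rot: [0.776, 0.631, -0.002, -0.004]
force: [-0.5, -0.2, 0.7]
finger_gap: 0.603
gripper_force: 0.0
```

```bash
cat > clamp.py <<'E'
from h import *
d,f=snap("top");P=pts(d,f)
cv2.imwrite("pics/t2.png",cv2.resize(d["image"][190:280,350:460],None,fx=7,fy=6)[...,::-1])
p=P[200:270,365:445].reshape(-1,3)
p=p[(np.abs(p[:,0]-.53)<.1)&(np.abs(p[:,1]+.12)<.12)]
def rect(lo,hi,n,sel=None):
    x=p[(p[:,2]>lo)&(p[:,2]<hi)]
    r=cv2.minAreaRect((x[:,:2]*1000).astype(np.float32));print(n,len(x),np.round(r[0],1),np.round(r[1],1),round(r[2],1));return r
rect(.0835,.092,"bar");rect(.107,.125,"griptop");rect(.073,.083,"jaws");rect(.058,.072,"posts");rect(.008,.016,"base")
np.savez("t2.npz",P=P,im=d["image"])
go([.5088,.159,.235],77.5)
E
python3 clamp.py
```

```text
bar 308 [ 524.4 -118.6] [ 29.4 126.7] 20.0
griptop 53 [507.5 -71.8] [14.  16.9] 17.9
jaws 347 [ 531.7 -138.4] [ 34.2 131.7] 19.3
posts 295 [ 536.  -150.6] [106.2 102.1] 19.9
base 994 [ 536.6 -153.4] [109.5 124.6] 19.3
t 8.5 pos [0.5032 0.1617 0.233 ] phi 78.19 F [ 0.34  0.72 -0.68] gap 0.601 gf 0.0
shift tool mm [-1.52  6.06 -2.02] turn deg [-0.47 -0.15  0.69]
```

View pics/t2.png

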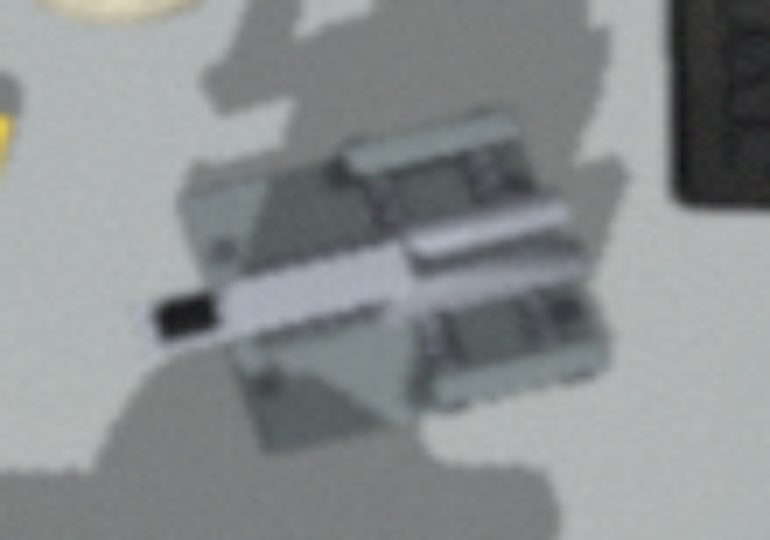

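The picture shows the bar drawn to the left, with its end at crop (400,265). The jaws are bare to the right, with a dark gap between them at around (490,258). Next I'll measure the slot line and the lock travel in the clamp frame.

```bash
cat > slot.py <<'E'
from h import *
import sys
d,f=snap("side");S=pts(d,f)
for n,P in(("top",np.load("t2.npz")["P"]),("side",S)):
    p=P.reshape(-1,3);p=p[np.isfinite(p).all(1)]
    th=np.radians(19.2);M=np.array([[np.cos(th),np.sin(th)],[-np.sin(th),np.cos(th)]])
    c=np.array([.5075,-.0718])
    l=np.c_[(p[:,:2]-c)@M.T,p[:,2]]*1000     # frame centred on grip
    g=l[(l[:,2]>105)&(abs(l[:,0])<20)&(abs(l[:,1])<20)]
    b=l[(l[:,2]>83.5)&(l[:,2]<92)&(abs(l[:,0])<14)&(l[:,1]<15)&(l[:,1]>-125)]
    j=l[(l[:,2]>72)&(l[:,2]<84)&(abs(l[:,0])<32)&(l[:,1]<-85)&(l[:,1]>-145)]
    print(n,"grip x,y",(np.percentile(g[:,:2],[3,97],axis=0).mean(0)).round(1) if len(g) else None,"bar yhist",np.histogram(b[:,1],np.arange(-125,16,10))[0])
    print(" jaw y",np.percentile(j[:,1],[0,2]).round(1))
    k=l[(abs(l[:,0])<26)&(l[:,1]<-88)&(l[:,1]>-124)]
    for a in range(-22,23):
        z=k[abs(k[:,0]-a)<.5,2]
        if len(z):print((a,int(np.median(z)),int(z.min()),len(z)),end=" ")
    r=cv2.minAreaRect(j[:,:2].astype(np.float32));print("\n jaws rect in frame",np.round(r[0],2),np.round(r[1],1),round(r[2],1))
E
python3 slot.py
```

```text
top grip x,y [0.1 0.1] bar yhist [ 0  0  0  0  9 34 44 49 50 35 33 11  8 25]
 jaw y [-136.7 -135.6]
(-22, 27, 9, 6) (-21, 27, 10, 6) (-20, 13, 9, 6) (-19, 11, 10, 5) (-18, 11, 9, 9) (-17, 45, 9, 7) (-16, 54, 10, 24) (-15, 80, 77, 7) (-14, 79, 78, 5) (-13, 80, 77, 9) (-12, 79, 76, 7) (-11, 80, 77, 7) (-10, 79, 78, 6) (-9, 79, 78, 6) (-8, 78, 77, 7) (-7, 79, 77, 7) (-6, 80, 76, 7) (-5, 78, 77, 6) (-4, 77, 75, 6) (-3, 76, 74, 7) (-2, 75, 73, 4) (2, 11, 10, 2) (3, 12, 10, 4) (4, 46, 6, 33) (5, 74, 73, 6) (6, 77, 75, 7) (7, 78, 76, 7) (8, 78, 77, 7) (9, 80, 77, 8) (10, 79, 76, 5) (11, 79, 78, 7) (12, 80, 78, 5) (13, 78, 76, 7) (14, 79, 77, 7) (15, 80, 78, 6) (16, 78, 75, 8) (17, 80, 77, 4) (18, 78, 77, 4) (22, 43, 37, 4) 
 jaws rect in frame [   0.95 -111.05] [33.9 51.4] 0.3
side grip x,y [2.3 0.9] bar yhist [ 0  0  0  0  5 15 12 12  8  8  6  8 12 31]
 jaw y [-139.7 -135.2]
(-16, 78, 78, 1) (-14, 79, 79, 4) (-13, 78, 78, 1) (-12, 79, 79, 1) (-11, 80, 80, 1) (-10, 79, 79, 1) (-9, 80, 78, 3) (-7, 80, 79, 2) (-6, 78, 78, 3) (-5, 79, 79, 3) (-4, 78, 78, 3) (-3, 78, 77, 2) (-2, 76, 75, 4) (-1, 71, 71, 1) (8, 79, 79, 1) (9, 80, 80, 1) (10, 79, 79, 2) (11, 79, 79, 2) (12, 79, 79, 2) (13, 80, 79, 2) (15, 79, 77, 5) (16, 80, 80, 1) (17, 52, 24, 2) (18, 45, 13, 30) (19, 56, 11, 62) (20, 44, 11, 7) (21, 11, 10, 6) (22, 41, 36, 3) 
 jaws rect in frame [   2.7  -113.59] [35.  51.5] 2.7
```

Call:
drive_tool:
  plan:
    - [-0.001,0.006,0.01,-0.4,-0.1,0.7,0.2]
    - [0,0,0.02,0,0,0,0.2]
    - [0,0,0.02,0,0,0,0.2]
    - [0,0,0.02,0,0,0,0.2]
    - [0,0,0,0,0,0,0.2]

```text
t: 9.05
tcp_pos: [0.5074, 0.1591, 0.1603]
tool_rot: [0.781, 0.625, -0.002, -0.002]
force: [0.1, -0.4, 0.2]
finger_gap: 0.599
gripper_force: 0.0
```

```bash
python3 - <<'E'
from h import *
go([.5088,.159,.107],77.5)
E
```

```text
t 9.05 pos [0.5074 0.1591 0.1603] phi 77.33 F [ 0.06 -0.4   0.18] gap 0.599 gf 0.0
shift tool mm [ 0.27  1.75 53.32] turn deg [-0.36  0.05 -0.17]
```

Slot centre: about +1.4 mm in x from the grip centre in clamp axes, and about -103 mm along y, with a gap of roughly 6.5 mm. The lock travelled 42.4 mm to a hard stop (start ≈ 7.6 mm). Grasping the gauge now.

Call:
drive_tool:
  plan:
    - [0,0.002,0.01,-0.3,0,0,0.2]
    - [0,0,0.015,0,0,0,0.2]
    - [0,0,0.015,0,0,0,0.2]
    - [0,0,0.013,0,0,0,0.2]
    - [0,0,0,0,0,0,0.2]
    - [0,0,0,0,0,0,-1]
    - [0,0,0,0,0,0,-1]
    - [0,0,0,0,0,0,-1]
    - [0,0,0,0,0,0,-1]
    - [0,0,0,0,0,0,-1]
  newtons: 60

```text
t: 10.05
tcp_pos: [0.5115, 0.1593, 0.111]
tool_rot: [0.781, 0.625, 0.002, 0.002]
force: [-1.9, 1.5, 6.4]
finger_gap: 0.178
gripper_force: 58.9
```

```bash
python3 - <<'E'
from h import *
go([.5088,.159,.107],77.5)
E
```

```text
t 10.05 pos [0.5115 0.1593 0.111 ] phi 77.32 F [-1.9   1.54  6.41] gap 0.178 gf 58.87162148952484
shift tool mm [-0.89 -2.58  4.03] turn deg [ 0.32 -0.09 -0.18]
```

Call:
drive_tool:
  plan:
    - [0,0,-0.005,0,0,0,-1]
    - [0,0,-0.005,0,0,0,-1]
    - [0,0,-0.005,0,0,0,-1]
    - [0,0,-0.005,0,0,0,-1]

```text
t: 10.45
tcp_pos: [0.5115, 0.1591, 0.1307]
tool_rot: [0.781, 0.625, 0.002, 0.002]
force: [-0.7, 0.1, -0.5]
finger_gap: 0.18
gripper_force: 58.4
```

Call:
drive_tool:
  plan:
    - [0,0,-0.01,0,0,0,-1]
    - [0,0,-0.012,0,0,0,-1]
    - [0,0,-0.015,0,0,0,-1]
    - [0,0,-0.015,0,0,0,-1]
    - [0,0,-0.015,0,0,0,-1]
    - [0,0,-0.015,0,0,0,-1]
    - [0,0,-0.015,0,0,0,-1]
    - [0,0,-0.015,0,0,0,-1]
    - [0,0,-0.01,0,0,0,-1]
    - [0,0,0,0,0,0,-1]

```text
t: 11.45
tcp_pos: [0.5117, 0.1593, 0.2543]
tool_rot: [0.781, 0.625, 0.004, 0.003]
force: [0.1, 0.1, -1.4]
finger_gap: 0.176
gripper_force: 58.3
```

```bash
cat > held.py <<'E'
from h import *
# held gauge: black handle and blade pixels around TCP, side view, relative to tool
import sys
d,f=snap("side");P=pts(d,f);im=d["image"]
s=manip.sense();r=R.from_quat(s["tool_rot"]);p=s["tcp_pos"]
E_=np.linalg.inv(d["extrinsics"]);c=E_@np.r_[p,1];u=int(d["cx"]+f*c[0]/-c[2]);v=int(d["cy"]+f*c[1]/c[2]);print("tcp px",u,v)
cv2.imwrite("pics/"+sys.argv[1],cv2.resize(im[max(v-60,0):v+90,u-60:u+60],None,fx=4,fy=4)[...,::-1])
q=r.inv().apply(P.reshape(-1,3)-p)*1000
k=(abs(q[:,0])<25)&(abs(q[:,1])<20)&(q[:,2]>16)&(q[:,2]<130)
q=q[k];print(len(q))
for z in range(20,120,8):
    t=q[abs(q[:,2]-z)<4]
    if len(t):print(z,len(t),"tool x range",t[:,0].min().round(1),t[:,0].max().round(1),"y",t[:,1].min().round(1),t[:,1].max().round(1))
# target: grip point + clamp offsets
th=np.radians(19.3);o=np.array([.5089,-.0719])+1e-3*(1.0*np.array([np.cos(th),np.sin(th)])-103*np.array([-np.sin(th),np.cos(th)]))
print("slot",o.round(4));go([*o,.23],109.3)
E
python3 held.py g1.png
```

```text
tcp px 357 127
437
20 66 tool x range -14.0 16.4 y -8.6 7.8
28 54 tool x range -13.1 12.4 y -7.4 7.9
36 54 tool x range -11.7 10.7 y -6.7 7.5
44 49 tool x range -11.6 10.4 y -6.1 5.7
52 44 tool x range -11.8 11.2 y -5.4 5.2
60 38 tool x range -12.9 10.7 y -4.8 5.4
68 39 tool x range -9.4 11.0 y -4.3 3.7
76 33 tool x range -9.4 9.7 y -3.9 3.5
84 28 tool x range -9.4 10.1 y -2.9 3.2
92 23 tool x range -12.9 9.0 y -2.6 1.5
100 9 tool x range -9.5 8.6 y -1.4 0.9
slot [ 0.5439 -0.1688]
t 11.5 pos [0.511  0.1592 0.2532] phi 77.32 F [ 0.3   0.59 -1.48] gap 0.179 gf 58.3344966173172
shift tool mm [-312.79  103.92   23.32] turn deg [ 4.100e-01  1.000e-02 -3.198e+01]
```

View pics/g1.png

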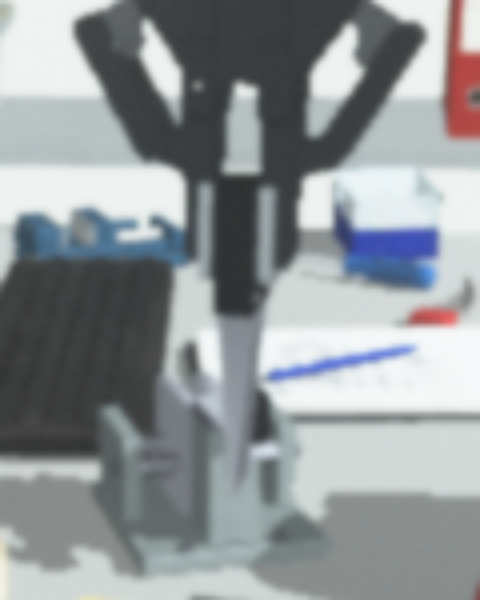

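The gauge hangs upright in the fingers, blade pointing down, tip about 101 mm below the TCP and centred. Carrying it over the slot.

Call:
drive_tool:
  plan:
    - [-0.02,0.006,0,0,0,0,-1]
    - [-0.03,0.01,0,0,0,0,-1]
    - [-0.033,0.011,0,0,0,0,-1]
    - [-0.035,0.012,0,0,0,0,-1]
    - [-0.035,0.012,0,0,0,0,-1]
    - [-0.035,0.012,0,0,0,0,-1]
    - [-0.035,0.012,0,0,0,0,-1]
    - [-0.035,0.011,0,0,0,0,-1]
    - [-0.03,0.01,0,0,0,0,-1]
    - [-0.02,0.008,0,0,0,0,-1]

```text
t: 12.5
tcp_pos: [0.5441, -0.1664, 0.2513]
tool_rot: [0.781, 0.624, 0.002, 0.001]
force: [-0.0, -0.1, -0.9]
finger_gap: 0.179
gripper_force: 58.3
```

Call:
drive_tool:
  plan:
    - [-0.005,0,0,0.4,0,-6,-1]
    - [0,0,0,0,0,-8,-1]
    - [0,0,0,0,0,-8,-1]
    - [0,0,0,0,0,-6,-1]
    - [0,0,0,0,0,-4,-1]
    - [0,0,0,0,0,0,-1]
    - [0,0,0,0,0,0,-1]

```text
t: 13.2
tcp_pos: [0.5431, -0.1689, 0.2517]
tool_rot: [0.579, 0.815, -0.0, -0.002]
force: [0.9, 0.7, -1.2]
finger_gap: 0.18
gripper_force: 58.2
```

```bash
python3 - <<'E'
from h import *
go([.5439,-.1688,.23],109.3)
E
```

```text
t 13.2 pos [ 0.5431 -0.1689  0.2517] phi 109.23 F [ 0.85  0.66 -1.2 ] gap 0.18 gf 58.215333223342896
shift tool mm [-0.28  0.85 21.65] turn deg [-0.13 -0.17 -0.07]
```

Call:
drive_tool:
  plan:
    - [0,0.001,0.015,0,0,0,-1]
    - [0,0,0.02,0,0,0,-1]
    - [0,0,0.015,0,0,0,-1]
    - [0,0,0.003,0,0,0,-1]
    - [0,0,0,0,0,0,-1]

```text
t: 13.7
tcp_pos: [0.5441, -0.1685, 0.1988]
tool_rot: [0.579, 0.816, -0.0, -0.002]
force: [0.7, -0.9, -0.7]
finger_gap: 0.18
gripper_force: 58.3
```

```bash
cat > rel.py <<'E'
from h import *
s=manip.sense();p=s["tcp_pos"];th=np.radians(19.3);M=np.array([[np.cos(th),np.sin(th)],[-np.sin(th),np.cos(th)]])
print("tcp",p.round(4),"F",s["force"].round(2),"F clamp",(M@s["force"][:2]).round(2))
for n in("top","side"):
    d,f=snap(n);P=pts(d,f).reshape(-1,3);P=P[np.isfinite(P).all(1)]
    l=np.c_[(P[:,:2]-p[:2])@M.T,P[:,2]-0]*1000
    for lo,hi in((96,102),(102,110),(110,118),(118,126),(126,134),(134,145)):
        b=l[(l[:,2]>lo)&(l[:,2]<hi)&(abs(l[:,0])<12)&(abs(l[:,1])<16)]
        if len(b)>2:print(n,"blade z",lo,len(b),"x",np.percentile(b[:,0],[2,98]).round(1),"y",np.percentile(b[:,1],[2,98]).round(1))
    for y0,y1 in((-36,-22),(-22,-10),(-10,10),(10,24)):
        j=l[(l[:,2]>70)&(l[:,2]<83)&(abs(l[:,0])<24)&(l[:,1]>y0)&(l[:,1]<y1)]
        if len(j)<5:continue
        print(n,"jaws y",y0,y1,"outer",np.percentile(j[:,0],[1,99]).round(1),"inner", [ (round(np.median(j[abs(j[:,0]-a)<.75,2])) if (abs(j[:,0]-a)<.75).sum()>1 else 0) for a in range(-9,10)])
    cv2.imwrite(f"pics/r_{n}.png",d["image"][...,::-1]); np.savez(f"r_{n}.npz",l=l)
E
python3 rel.py; python3 - <<'E'
import cv2,numpy as np
a=cv2.imread("pics/r_side.png")[100:215,290:400]
cv2.imwrite("pics/r_crop.png",cv2.resize(a,None,fx=5,fy=5))
E
```

```text
tcp [ 0.5441 -0.1685  0.1988] F [ 0.74 -0.9  -0.65] F clamp [ 0.4 -1.1]
top jaws y 10 24 outer [ 2.1 15.1] inner [0, 0, 0, 0, 0, 0, 0, 0, 0, 0, 0, 0, 78, 0, 0, 80, 81, 80, 80]
side blade z 102 14 x [-3.1  2. ] y [-11.5   7.3]
side blade z 110 18 x [-3.5  2.7] y [-8.6  8.7]
side blade z 118 15 x [-3.1  3.2] y [-8.8  9.4]
side blade z 126 18 x [-3.2  4.1] y [-9.7 10. ]
side blade z 134 31 x [-4.8  5.2] y [-11.2   9.9]
side jaws y -36 -22 outer [-16.5  16.6] inner [0, 78, 79, 0, 73, 73, 0, 0, 0, 0, 0, 0, 0, 0, 0, 0, 0, 0, 0]
side jaws y -22 -10 outer [-16.4  16.6] inner [0, 80, 78, 78, 75, 75, 0, 0, 0, 0, 0, 0, 0, 0, 0, 0, 0, 0, 0]
side jaws y -10 10 outer [-16.4  16.2] inner [79, 80, 78, 77, 0, 0, 0, 0, 0, 0, 0, 0, 0, 0, 0, 0, 0, 80, 80]
side jaws y 10 24 outer [-16.4  16.1] inner [0, 0, 0, 0, 0, 0, 0, 0, 0, 0, 0, 0, 0, 0, 0, 0, 80, 80, 0]
```

View pics/r_crop.png

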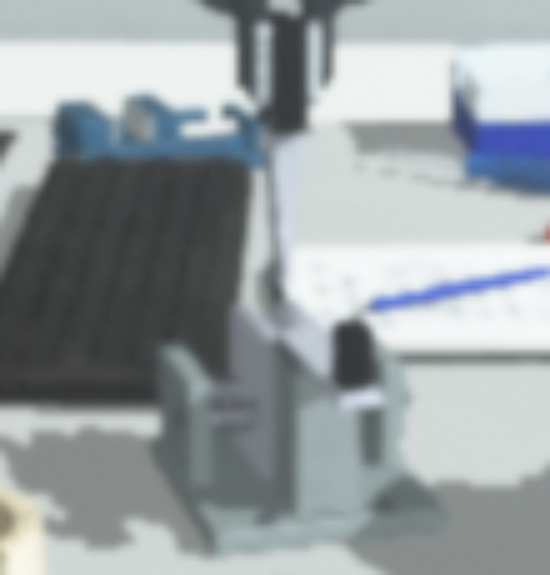

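The crop shows the blade tip at about (280,310), right over the slot. In the side view's depth, the jaws are symmetric about the tool (±16.4 mm) and the blade is within 0.5 mm of centre. Lowering gently.

Call:
drive_tool:
  plan:
    - [0,0,0.01,0,0,0,-1]
    - [0,0,0.01,0,0,0,-1]
    - [0,0,0.008,0,0,0,-1]
    - [0,0,0.005,0,0,0,-1]
    - [0,0,0,0,0,0,-1]
    - [0,0,0,0,0,0,-1]

```text
t: 14.4
tcp_pos: [0.5443, -0.1686, 0.1662]
tool_rot: [0.578, 0.816, 0.0, -0.001]
force: [-0.5, -0.2, -1.0]
finger_gap: 0.18
gripper_force: 58.3
```

Call:
drive_tool:
  plan:
    - [0,0,0.002,0,0,0,-1]
    - [0,0,0.001,0,0,0,-1]
    - [0,0,0,0,0,0,-1]

```text
t: 14.7
tcp_pos: [0.5443, -0.1686, 0.1635]
tool_rot: [0.578, 0.816, 0.0, -0.001]
force: [0.5, -0.7, -1.1]
finger_gap: 0.182
gripper_force: 58.3
```

Call:
drive_tool:
  plan:
    - [0,0,0.002,0,0,0,-1]
    - [0,0,0.001,0,0,0,-1]
    - [0,0,0,0,0,0,-1]

```text
t: 15.0
tcp_pos: [0.5442, -0.1685, 0.1602]
tool_rot: [0.578, 0.816, 0.0, -0.001]
force: [-0.1, -0.0, -1.2]
finger_gap: 0.182
gripper_force: 58.3
```

Call:
drive_tool:
  plan:
    - [0,0,0.002,0,0,0,-1]
    - [0,0,0.001,0,0,0,-1]
    - [0,0,0,0,0,0,-1]

```text
t: 15.3
tcp_pos: [0.5441, -0.1685, 0.1572]
tool_rot: [0.578, 0.816, -0.0, -0.001]
force: [-1.0, -0.2, -1.5]
finger_gap: 0.18
gripper_force: 58.3
```

Call:
drive_tool:
  plan:
    - [0,0,0.001,0,0,0,-1]
    - [0,0,0.001,0,0,0,-1]
    - [0,0,0,0,0,0,-1]

```text
t: 15.6
tcp_pos: [0.5441, -0.1687, 0.1554]
tool_rot: [0.578, 0.816, -0.0, -0.001]
force: [-1.8, -0.7, 0.0]
finger_gap: 0.179
gripper_force: 58.4
```

Call:
drive_tool:
  plan:
    - [0,0,0.001,0,0,0,-1]
    - [0,0,0.001,0,0,0,-1]
    - [0,0,0,0,0,0,-1]

```text
t: 15.9
tcp_pos: [0.5443, -0.1687, 0.1534]
tool_rot: [0.578, 0.816, -0.0, -0.001]
force: [-0.5, -1.1, 0.9]
finger_gap: 0.183
gripper_force: 58.5
```

Call:
drive_tool:
  plan:
    - [0,0,0.001,0,0,0,-1]
    - [0,0,0.001,0,0,0,-1]
    - [0,0,0,0,0,0,-1]

```text
t: 16.2
tcp_pos: [0.5444, -0.1687, 0.1514]
tool_rot: [0.578, 0.816, 0.0, -0.001]
force: [-0.6, -1.3, 1.8]
finger_gap: 0.175
gripper_force: 58.7
```

Call:
drive_tool:
  plan:
    - [0,0,0.001,0,0,0,-1]
    - [0,0,0.001,0,0,0,-1]
    - [0,0,0,0,0,0,-1]

```text
t: 16.5
tcp_pos: [0.5444, -0.1687, 0.1493]
tool_rot: [0.578, 0.816, 0.0, -0.001]
force: [-0.5, 0.2, 1.9]
finger_gap: 0.184
gripper_force: 58.7
```

Call:
drive_tool:
  plan:
    - [0,0,0.001,0,0,0,-1]
    - [0,0,0.001,0,0,0,-1]
    - [0,0,0,0,0,0,-1]

```text
t: 16.8
tcp_pos: [0.5443, -0.1687, 0.1473]
tool_rot: [0.578, 0.816, 0.0, -0.001]
force: [-0.7, -0.5, 2.0]
finger_gap: 0.178
gripper_force: 58.8
```

Call:
drive_tool:
  plan:
    - [0,0,0.001,0,0,0,-1]
    - [0,0,0,0,0,0,-1]
    - [0,0,0,0,0,0,-1]

```text
t: 17.1
tcp_pos: [0.5443, -0.1686, 0.1463]
tool_rot: [0.578, 0.816, 0.0, -0.001]
force: [-0.7, 0.3, 3.1]
finger_gap: 0.179
gripper_force: 58.8
```

```bash
python3 rel.py; python3 - <<'E'
import numpy as np
from h import *
for _ in range(12):
    manip.snapshot("side");s=manip.sense();print(s["force"].round(1),end=" ")
E
```

```text
tcp [ 0.5443 -0.1686  0.1463] F [-0.68  0.28  3.12] F clamp [-0.54  0.49]
side blade z 96 18 x [-5.2  5.8] y [-7.6 11.5]
side blade z 102 23 x [-4.9  6.1] y [-9.8 11.7]
side blade z 110 30 x [-7.8  7.6] y [-11.3  11.1]
side blade z 118 21 x [-5.9  7.9] y [-9.7 15.8]
side blade z 126 29 x [-9.3  9.5] y [ 0.1 15.1]
side blade z 134 44 x [-11.3  10.1] y [ 7.8 15.3]
side jaws y -36 -22 outer [-14.6  17.5] inner [0, 0, 0, 0, 0, 0, 0, 0, 0, 0, 0, 0, 0, 0, 0, 0, 0, 0, 0]
side jaws y -22 -10 outer [-16.3  17.5] inner [0, 0, 0, 0, 0, 0, 0, 0, 0, 0, 0, 0, 0, 0, 0, 0, 0, 0, 0]
side jaws y -10 10 outer [-16.6  17.2] inner [0, 80, 0, 0, 0, 0, 0, 0, 81, 0, 0, 82, 80, 83, 0, 0, 0, 80, 80]
side jaws y 10 24 outer [-16.9  17.1] inner [0, 0, 0, 0, 0, 0, 0, 0, 0, 0, 0, 0, 0, 0, 0, 0, 80, 0, 0]
[-1.3 -0.4  1.1] [ 0.2 -0.5  1.7] [-0.3 -0.2  2.9] [-0.7 -0.3  1.1] [-0.1 -0.4  1.8] [-0.5 -0.7  1.7] [-0.4 -0.8  0.3] [-0.7 -1.1  1.8] [-0.4 -0.8  1.7] [-0.3 -1.9  1.2] [-0.2 -1.1  2. ] [ 0.5 -0.6  0.9]
```

```bash
python3 -c "
from h import *
print(manip.sign_off())"
```

```text
the job is handed in; nothing more can be done
None
```

I handed the job in at about 18 s of the 48 s allowed: the lock is at its end stop, and the gauge, still held by its handle, is down between the jaws and pressing on both, each giving about 1 mm or less by the depth readings.

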